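# Gauge the tea left in the caddy

## Task

Find out how much pressed tea is left in the open square caddy: with the notched push stick, never with the gripper itself, first slide the caddy back against the wooden fence, then feed it along the fence, keeping it against it, until its mouth is centred under the gauge rod, and lay the stick down flat on the cabinet top. Gently press the rod down into the caddy until it bottoms out on the tea, and leave the rod resting there to mark the depth, the caddy still square against the fence. Leave the other things where they are.

Things in the scene. Friction and masses are not known exactly. Their poses are not given: they have to be found in the camera images.
- gauge_stand: Fixed wooden gauge stand. Origin on the cabinet top straight below the rod's axis; z up, y along its fence, x across it, away from the robot. The caddy is against the fence and centred under the rod when its origin lies on this origin with its sides parallel to x and y. It is fed in from the -y side, moving to +y.
- fence (a point): On the top edge of the fence face, beside the rod (stand x = +45 mm, y = 0, z = 30 mm). The fence is a straight rail 420 mm long, 18 mm thick, 30 mm high, from stand y = -310 to +110 mm; this face, which the caddy slides along, looks to -x (towards the robot).
- post (a point): Top of the stand's post behind the fence, 34 x 40 mm and 166 mm high, at stand x = 95 mm.
- bracket_end (a point): Near end, upper edge, of the arm that reaches forward from the post over the fence and holds the rod: 36 mm wide, underside 142 mm, top 166 mm above the cabinet top; on it a 28 mm wide guide collar to 173 mm.
- gauge_rod: Steel gauge rod, 12 mm thick, 165 mm long with knob, upright in the stand's arm; slides straight down only, at most 100 mm. Origin: centre of the underside of its foot (foot out), z up. A brake makes it stiff: it takes about 3 to 4 N to push down at a few cm/s and it stays where it is left. When the foot meets the tea, the force rises.
- rod_foot (a point): Centre of the underside of the rod's flat 20 mm wide foot. The foot is sprung: once it stands on the tea the rod can follow by up to 10 mm, 1 N more per mm, then stops hard; released, it presses on the tea by its spring. It starts 117 to 125 mm above the cabinet top.
- knob_top (a point): Centre of the flat top of the rod's round wooden knob (36 mm across, 14 mm high), 165 mm above the foot; press here, downwards. It starts 282 to 290 mm above the cabinet top.
- caddy: Loose square white ceramic tea caddy, 90 x 90 mm, 105 mm high, 0.6 to 0.9 kg, too wide to grasp, its lid off. Origin: centre of its underside; z up, x and y square to its sides. It starts 120 to 170 mm to the -y side of the rod along the fence, its far side 12 to 28 mm off the fence and up to 0.15 rad askew. More than 30 N from the rod damages it or the tea.
- mouth (a point): Centre of the caddy's round 46 mm mouth, at its rim, 105 mm above its underside. The cavity below is 78 mm wide. The hard pressed tea in it has a flat level top 25 to 70 mm below this point: the level differs each time and is not measured.
- push_stick: Loose dark wood push stick, 80 g: a bar 20 mm wide, 24 mm high, from x = -90 to +80 mm in its own frame, lying flat. Two prongs at the +x end form a 90 degree notch open to +x (to x about 100 mm, about 60 mm wide over the prongs, 24 mm high) that takes an upright corner of the caddy. Origin: on the bar, mid-height, 12 mm above the cabinet top; x along the bar to the notch, z up.
- notch (a point): Bottom (vertex) of the notch, 80 mm along +x from the stick's origin.
- caddy_lid: Bystander: the caddy's round ceramic lid, 60 mm across, 30 mm high. Origin: centre of its underside.
- spoon_rest: Bystander: flat stainless steel spoon rest, 200 x 80 mm, 14 mm high. Origin: underside.
- lantern_a: Bystander: pastel pink plastic lantern, 112 mm across, 157 mm high. Origin: centre of its underside.
- lantern_b: Bystander: pastel green plastic lantern, 112 mm across, 157 mm high, behind the fence. Origin: centre of its underside.
- tea_cup: Bystander: ceramic cup, 72 mm across, 60 mm high, behind the fence. Origin: centre of its underside.
Things that resemble listed ones, but are neither listed nor needed, are in the scene too. Of the things that look like the push_stick, take the one that is nearest to the robot's base at the start. There is more than one size of the caddy; the job needs the smaller.

How it is judged:
On the way, in this order (a step that is already met when the one before it is completed fails the run):
1. the caddy is flat against the fence (within 4 mm), still at least 60 mm short of the rod (x of caddy in the frame of gauge_stand above -0.004 m and angle between the x axis of caddy and the x axis of gauge_stand, either way round below 0.05 rad and y of caddy in the frame of gauge_stand below -0.06 m), for 0.1 s.
2. the caddy, against the fence (within 4 mm), has its mouth centred under the rod within 8 mm along the fence (x of caddy in the frame of gauge_stand above -0.004 m and angle between the x axis of caddy and the x axis of gauge_stand, either way round below 0.05 rad and y of caddy in the frame of gauge_stand between -0.008 and 0.008 m and angle between caddy's own z axis and vertical below 0.05 rad), for 0.2 s.
3. the rod has bottomed out on the tea inside the caddy, pressed on it with more than 1.5 N (all of step 2 and z of rod_foot in the frame of caddy below 0.09 m and contact force between gauge_rod and caddy above 1.5 N), for 0.1 s.
At the end, for the whole second after the job is handed in: The caddy stands upright and at rest against the fence (within 4 mm and 0.05 rad), its mouth centred under the rod within 8 mm along the fence; the rod stands in the mouth with its foot resting on the tea; the push stick lies flat on the cabinet top, not touching the caddy (all of step 2 and z of rod_foot in the frame of caddy below 0.09 m and contact force between gauge_rod and caddy above 0.15 N and linear speed of caddy below 0.01 m/s and height (world z) of push_stick below 0.03 m and linear speed of push_stick below 0.02 m/s and contact force between push_stick and caddy below 0.2 N).
It fails at once if the gripper or arm touches the caddy (contact force between any of the fingers, the arm and caddy above 0.3 N).
It fails at once if the caddy comes off the fence by more than 10 mm while within 60 mm of the rod (y of caddy in the frame of gauge_stand above -0.06 m and x of caddy in the frame of gauge_stand below -0.01 m).
It fails at once if the rod presses on the caddy or its tea with more than 30 N (contact force between gauge_rod and caddy above 30 N).
It fails at once if the caddy is tipped by more than 0.25 rad (angle between caddy's own z axis and vertical above 0.25 rad).
It fails at once if a bystander (lid, spoon rest, lanterns, cup) is moved by more than 30 mm (distance of any of caddy_lid, spoon_rest, lantern_a, lantern_b, tea_cup from where it was at the start of the episode above 0.03 m).
It also fails if it takes over 58 s, if anything falls off the work surface, if the arm or the gripper's body presses on something with over 40 N, if the wrist force passes 120 N, or if a joint passes its speed limit or range.

## Robot

A 6-joint arm with a two-finger parallel gripper is mounted at the origin on the work surface. World frame = base frame: x ahead of the robot, y to its left, z up, the work surface at z = 0. Lengths are in m, angles in rad, forces in N, time in s.
With the tool pointing down it reaches from about 0.375 to 0.975 m from the base axis. Payload 3.8 kg.
Tool frame: the origin (TCP) lies midway between the tips of the shut fingers; the grasp point (between the pads) lies 19 mm behind it; z points along the fingers, y is the line along which they close (so a half turn about z gives the same grasp; the last joint's range is limited). The gripper opens to 85 mm and grips with 20 to 120 N. Pads are 22 mm wide; open, the fingers measure 114 mm over their backs; the gripper's body (76 mm by 85 mm) begins 54 mm behind the grasp point. The pads swing forward as they close: fully open they stand 13 mm farther back than shut.
Start: joints at [1.162, 0.264, 1.604, -0, 1.274, -0.037], TCP at [0.245, 0.629, 0.231] pointing down, gripper open.
Joint ranges: [-2.63, 2.63], [-0.94, 2.18], [0.31, 2.57], [-1.31, 4.45], [0, 2.66], [-2.55, 2.55]. Speed limits (rad/s): [2.57, 2.57, 3.14, 3.14, 3.14, 3.14].

## Interface

Orientations are given as a rotation vector (axis times angle).
In Python, from workcell import status, read_camera, workorder, masks_of gives the robot as it stands.
- The arm moves only by the tool drive_tool, never from a script. Its argument "rows" is a list of rows, each a list of 7 numbers: the turn, a rotation vector about the tool's x, y, z in degrees, then the shift along the tool's x, y, z in m, then the opening, from 0 (shut) to 1 (fully open). In form: [[ax, ay, az, tx, ty, tz, claw], ...]. A call has 1 to 8 rows; each row shifts and turns the commanded pose from where the row before left it, along the tool's axes as they then stand; what a row does not reach is not made up. A row lasts 1/12 s, in which the tool goes at most 41.7 mm and 7.16 degrees, less where a joint would pass 70% of its speed; a pose out of reach is approached as far as the arm can. A call is refused whole if a number of a shift passes 0.0417 or a number of a turn 7.16, either way. A call with a gripper value outside its range is refused whole. The fingers move at their own pace and stop on an object; "force" is the grip in N (left out, the last holds). Time passes only in rows, so rows that do not move let the fingers close. It gives the time, the measured TCP pose, the force, the opening and the grip force at its end, in the units of the state.
- status.read_state(): the state, without advancing time (a new reading comes with each control period).
- read_camera(name): name is "side" or "top" or "wrist"; returns a dict with "color" (420x560x3 uint8, red, green, blue), "intrinsics" (3x3 intrinsics, pixels), "world_from_camera" (4x4, takes a point from camera to world coordinates); the wrist camera has in their place "mount" (4x4, takes a point from camera to tool coordinates, whose origin is the TCP and whose axes are the flange's). Camera axes: x right, y up, looking along -z (the intrinsics and any distortion apply to the point x, -y, -z); pixel columns grow to the right and rows downward; lengths in m; the calibration is good to about 2 mm. A picture is of the moment at which its call begins: read the wrist's pose just before it. There is no depth.
- workorder.finish_job(): hands the job in; it is judged then, once.
Trained networks look in a picture, given as the dict that the camera call returned (one of the last four; its "shot" number tells which), for a name from the list of things; names that differ only in an ending like _2 or _b are one class to them, and where a whole thing is asked for, a point or a joint stands for the part that bears it (a point fixed in the world has none). Each returns a list of dicts, best first, with "score" (0 to 1); they miss things now and then, are a little off and sometimes report something else, mostly with a low value. They report only what shows in the picture. A call takes as long as a camera call. They do not tell look-alikes from the thing itself.
- masks_of(picture, name): "mask" (420x560 bool, what is visible of it) and "bbox" ([left, top, right, bottom] in pixels, round what is visible of it).
The state is a dict: "time": time; "q": joint angles; "joint_vel": joint speeds; "joint_torque": joint torques, N m; "tool_pos": TCP position; "tcp_rot": TCP orientation; "wrist_force": force on the tool from outside, world axes, zero at the start; "torque": the same for the moment, N m; "width": opening from 0.0 (shut) to 1.0 (fully open); "grip_force": force on a finger pad.
Only numpy, scipy, OpenCV 4.12 (cv2) and the standard library are available. Lean on these libraries where they do the work, as an engineer would, in place of code of your own. Each camera call takes 0.05 s, during which the arm holds its last target. There are 200 camera calls.

## Working session

There is one attempt and no reset: what is moved stays moved. The work goes in short steps, Python scripts to look and compute and a tool call to move; the robot and the scene stay as the last step left them, time stands still between calls to the robot, and variables do not carry over. Pictures are saved under pics/ and viewed, at most 10 in all, crops included, and the job is handed in when it is done.

Besides the shell and the picture viewer there is one more tool, called after "Request:" as name([rows], argument=value, ...), one row to a line, values as JSON. drive_tool: Moves the arm, as the interface text tells. Its arguments: {"type":"object","properties":{"rows":{"type":"array"},"force":{"type":"number"}},"required":["rows"]}

```bash
mkdir -p pics; ls
cat > h.py <<'E'
import numpy as np, cv2
from scipy.spatial.transform import Rotation as R
from workcell import status, read_camera, workorder, masks_of
def shot(n):
    s=status.read_state(); p=read_camera(n)
    if n=='wrist':
        T=np.eye(4);T[:3,:3]=R.from_rotvec(s['tcp_rot']).as_matrix();T[:3,3]=s['tool_pos']
        p['W']=T@np.array(p['mount'])
    else: p['W']=np.array(p['world_from_camera'])
    return p
def save(p,f): cv2.imwrite(f,p['color'][:,:,::-1])
def px2w(p,uv,z):
    K=np.array(p['intrinsics']);uv=np.atleast_2d(np.array(uv,float))
    d=np.c_[uv,np.ones(len(uv))]@np.linalg.inv(K).T
    d=d*[1,-1,-1]; d=d@p['W'][:3,:3].T; o=p['W'][:3,3]
    return o+d*((z-o[2])/d[:,2])[:,None]
def w2px(p,X):
    X=np.atleast_2d(np.array(X,float)); c=(X-p['W'][:3,3])@p['W'][:3,:3]
    c=c*[1,-1,-1]; q=c@np.array(p['intrinsics']).T
    return q[:,:2]/q[:,2:]
E
python3 - <<'E'
from h import *
for n in ['side','top']:
    p=shot(n);save(p,f'pics/{n}0.png');print(n,[k for k in p],np.round(p['W'],3).tolist(),np.round(p['intrinsics'],1).tolist())
    for k in ['caddy','push_stick','gauge_stand','gauge_rod','caddy_lid','spoon_rest','lantern_a','tea_cup']:
        print(k,[(round(m['score'],2),[int(x) for x in m['bbox']]) for m in masks_of(p,k)])
E
```

```text
pics
side ['color', 'intrinsics', 'world_from_camera', 'shot', 'W'] [[0.919, 0.195, -0.344, 0.005], [-0.395, 0.482, -0.782, -1.251], [0.013, 0.854, 0.519, 0.934], [0.0, 0.0, 0.0, 1.0]] [[509.7, 0.0, 284.7], [0.0, 509.7, 217.1], [0.0, 0.0, 1.0]]
caddy [(0.96, [161, 272, 233, 364]), (0.68, [270, 218, 311, 266])]
push_stick [(0.75, [296, 280, 327, 336]), (0.59, [335, 335, 397, 397])]
gauge_stand [(0.94, [272, 150, 340, 277]), (0.72, [297, 283, 328, 335])]
gauge_rod [(0.6, [275, 151, 284, 200])]
caddy_lid [(0.45, [223, 223, 241, 236])]
spoon_rest [(0.58, [194, 192, 253, 209]), (0.43, [348, 220, 374, 244])]
lantern_a [(0.85, [234, 155, 260, 191]), (0.8, [362, 218, 399, 268])]
tea_cup [(0.59, [349, 215, 371, 241]), (0.42, [272, 150, 338, 282])]
top ['color', 'intrinsics', 'world_from_camera', 'shot', 'W'] [[-0.024, 0.983, -0.184, 0.243], [-1.0, -0.022, 0.011, -0.083], [0.007, 0.184, 0.983, 1.471], [0.0, 0.0, 0.0, 1.0]] [[483.6, 0.0, 276.1], [0.0, 483.6, 212.4], [0.0, 0.0, 1.0]]
caddy [(0.96, [324, 293, 386, 345]), (0.73, [247, 109, 268, 135]), (0.66, [247, 177, 280, 218])]
push_stick [(0.74, [321, 196, 373, 241]), (0.71, [397, 205, 454, 221]), (0.69, [248, 111, 269, 134]), (0.59, [178, 144, 313, 191])]
gauge_stand [(0.56, [179, 144, 313, 192])]
gauge_rod []
caddy_lid [(0.66, [190, 238, 212, 256])]
spoon_rest [(0.76, [108, 203, 150, 273])]
lantern_a [(0.84, [289, 104, 326, 140]), (0.62, [81, 172, 120, 210])]
tea_cup [(0.62, [245, 109, 266, 135])]
```

View pics/side0.png

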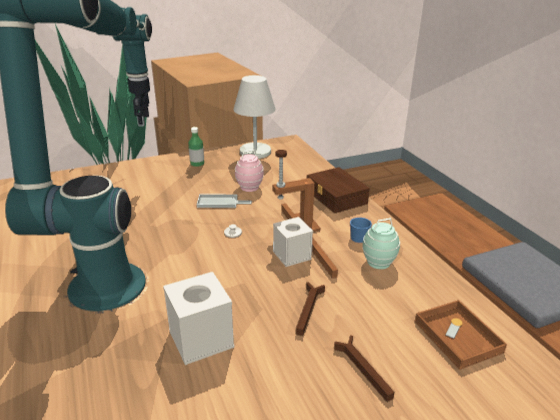

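View pics/top0.png

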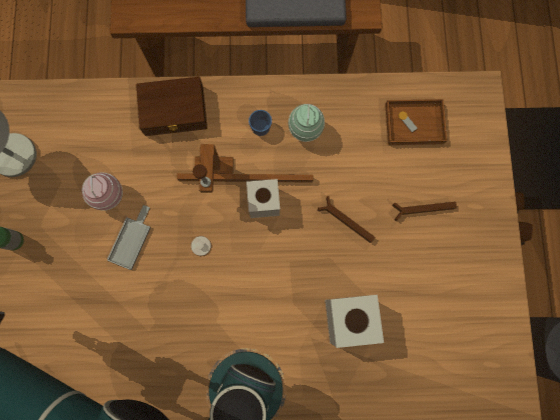

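The top view shows the fence spanning (178,177) to (313,179), with the rod knob near (200,171). The look-alike candidates are:
- **Sticks:** A at (347,220) and B at (426,209). The base is at about (243,395), so A is nearer.
- **Caddies:** the small one at (263,197) and the large one at (356,320). The job needs the small one.

Next I'll measure and make a close crop.

Run:
```python
from h import *
p=shot('top')
c=cv2.resize(p['color'][100:265,170:400],None,fx=3.4,fy=3.4,interpolation=cv2.INTER_CUBIC)
cv2.imwrite('pics/crop0.png',c[:,:,::-1])
for m in masks_of(p,'push_stick'):
    v,u=np.nonzero(m['mask']); X=px2w(p,np.c_[u,v],.018)[:,:2]; r=cv2.minAreaRect(X.astype(np.float32)*1000)
    print(round(m['score'],2),X.mean(0).round(3),r)
for m in masks_of(p,'caddy'):
    v,u=np.nonzero(m['mask']); X=px2w(p,np.c_[u,v],.105)[:,:2]; print(X.mean(0).round(3),cv2.minAreaRect(X.astype(np.float32)*1000))
print('fence ends',px2w(p,[[178,177],[313,179]],.03).round(3).tolist(),'knob',px2w(p,[[200,171]],.286).round(3))
print('stick ends',px2w(p,[[374,240],[322,205]],.02).round(3).tolist())
g=masks_of(p,'knob_top');print([(m['score'],m['bbox']) for m in g])
print(status.read_state())
```

```text
0.9 [ 0.518 -0.551] ((524.8736572265625, -556.5079345703125), (44.25457000732422, 191.88343811035156), 8.562362670898438)
0.79 [ 0.485 -0.315] ((490.86578369140625, -321.84222412109375), (185.3046112060547, 49.73063659667969), 54.76074981689453)
[ 0.189 -0.306] ((190.47618103027344, -305.87274169921875), (133.40101623535156, 147.59759521484375), 4.706912994384766)
fence ends [[0.63, 0.199, 0.03], [0.615, -0.215, 0.03]] knob [[0.576 0.094 0.286]]
stick ends [[0.423, -0.393, 0.02], [0.534, -0.24, 0.02]]
[(0.77, [192.3, 164.7, 210.2, 185.8]), (0.5, [245.6, 178.5, 278.8, 219.3])]
{'time': 1.1, 'q': array([ 1.16206365e+00,  2.63860486e-01,  1.60400271e+00,  1.26313789e-05,
        1.27368838e+00, -3.68886012e-02]), 'joint_vel': array([ 0.00155054,  0.00075765, -0.00046431, -0.00151022, -0.00013267,
        0.00043687]), 'joint_torque': array([ 1.59458627e-04, -5.15077829e+01, -3.67736936e+01,  1.14742008e-05,
        7.48846760e-04,  1.52680633e-05]), 'tool_pos': array([0.24524053, 0.62887197, 0.23130491]), 'tcp_rot': array([-5.80737282e-01, -3.08744743e+00, -6.71237189e-05]), 'wrist_force': array([ 0.80800048, -0.11555379, -0.03854404]), 'torque': array([ 0.0372777 ,  0.02869238, -0.01552289]), 'grip_force': 0.0, 'width': 0.9999100762705233}
```

View pics/crop0.png

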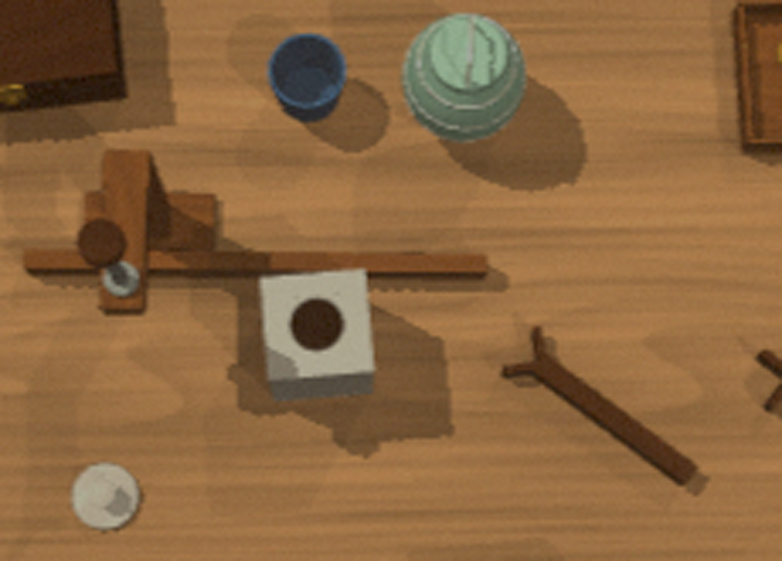

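The crop confirms stick A: bar end at crop (690,478), notch vertex at (540,365), notch open towards the caddy. The small caddy's mouth is at crop (317,324), the fence's near edge runs (25,272) to (487,277), and the collar is at (120,279).

```bash
cat >> h.py <<'E'
def tfm(s=None):
    s=s or status.read_state(); return np.array(s['tool_pos']),R.from_rotvec(s['tcp_rot'])
def plan(pos,yaw_x,n):
    """rows for tool-down pose with tool x axis at world angle yaw_x(deg), linear in n rows"""
    p,r=tfm(); a=np.radians(yaw_x)
    M=np.c_[[np.cos(a),np.sin(a),0],[np.sin(a),-np.cos(a),0],[0,0,-1]]
    rv=(r.inv()*R.from_matrix(M)).as_rotvec()
    d=(np.array(pos)-p)/n; out=[]
    for i in range(n):
        rr=r*R.from_rotvec(rv*(i)/n); out.append(np.r_[np.degrees(rv/n).round(2),rr.inv().apply(d).round(4)])
    return out
E
python3 - <<'E'
from h import *
p=shot('top'); cr=lambda u,v:[170+u/3.4,100+v/3.4]
F=px2w(p,[cr(25,272),cr(487,277)],.03)
d=F[0]-F[1];L=np.linalg.norm(d);d/=L;print('fence',F.round(3).tolist(),L,'yaw',np.degrees(np.arctan2(-d[0],d[1])))
n=np.array([d[1],-d[0],0]);print('origin from left',(F[0]-.11*d-.045*n).round(3),'right',(F[1]+.31*d-.045*n).round(3))
print('knob',px2w(p,[cr(102,242)],.286).round(3),'collar',px2w(p,[cr(121,279)],.173).round(3))
print('mouth',px2w(p,[cr(317,324)],.105).round(3),'corners',px2w(p,[cr(260,278),cr(365,269),cr(374,374),cr(269,383)],.105).round(3).tolist())
S=px2w(p,[cr(690,478),cr(540,365)],.02);print('stick',S.round(3).tolist(),np.linalg.norm(S[0]-S[1]))
print(np.array(plan([.43,-.30,.235],54,24)))
E
```

```text
fence [[0.621, 0.201, 0.03], [0.607, -0.215, 0.03]] 0.41687320080736634 yaw -1.9145826679731321
origin from left [0.572 0.093 0.03 ] right [0.572 0.096 0.03 ]
knob [[0.575 0.094 0.286]] collar [[0.576 0.095 0.173]]
mouth [[ 0.55  -0.062  0.105]] corners [[0.591, -0.014, 0.105], [0.597, -0.104, 0.105], [0.505, -0.11, 0.105], [0.5, -0.021, 0.105]]
stick [[0.421, -0.39, 0.02], [0.527, -0.261, 0.02]] 0.16657778474137472
[[ 0.00e+00 -0.00e+00  4.36e+00 -2.12e-02 -3.33e-02 -2.00e-04]
 [ 0.00e+00 -0.00e+00  4.36e+00 -2.37e-02 -3.16e-02 -2.00e-04]
 [ 0.00e+00 -0.00e+00  4.36e+00 -2.60e-02 -2.97e-02 -2.00e-04]
 [ 0.00e+00 -0.00e+00  4.36e+00 -2.82e-02 -2.76e-02 -2.00e-04]
 [ 0.00e+00 -0.00e+00  4.36e+00 -3.02e-02 -2.54e-02 -2.00e-04]
 [ 0.00e+00 -0.00e+00  4.36e+00 -3.21e-02 -2.30e-02 -2.00e-04]
 [ 0.00e+00 -0.00e+00  4.36e+00 -3.37e-02 -2.05e-02 -2.00e-04]
 [ 0.00e+00 -0.00e+00  4.36e+00 -3.52e-02 -1.79e-02 -2.00e-04]
 [ 0.00e+00 -0.00e+00  4.36e+00 -3.64e-02 -1.51e-02 -2.00e-04]
 [ 0.00e+00 -0.00e+00  4.36e+00 -3.75e-02 -1.23e-02 -2.00e-04]
 [ 0.00e+00 -0.00e+00  4.36e+00 -3.83e-02 -9.40e-03 -2.00e-04]
 [ 0.00e+00 -0.00e+00  4.36e+00 -3.89e-02 -6.50e-03 -2.00e-04]
 [ 0.00e+00 -0.00e+00  4.36e+00 -3.93e-02 -3.50e-03 -2.00e-04]
 [ 0.00e+00 -0.00e+00  4.36e+00 -3.95e-02 -5.00e-04 -2.00e-04]
 [ 0.00e+00 -0.00e+00  4.36e+00 -3.94e-02  2.50e-03 -2.00e-04]
 [ 0.00e+00 -0.00e+00  4.36e+00 -3.91e-02  5.50e-03 -2.00e-04]
 [ 0.00e+00 -0.00e+00  4.36e+00 -3.85e-02  8.40e-03 -2.00e-04]
 [ 0.00e+00 -0.00e+00  4.36e+00 -3.78e-02  1.13e-02 -2.00e-04]
 [ 0.00e+00 -0.00e+00  4.36e+00 -3.68e-02  1.42e-02 -2.00e-04]
 [ 0.00e+00 -0.00e+00  4.36e+00 -3.56e-02  1.70e-02 -2.00e-04]
 [ 0.00e+00 -0.00e+00  4.36e+00 -3.42e-02  1.96e-02 -2.00e-04]
 [ 0.00e+00 -0.00e+00  4.36e+00 -3.27e-02  2.22e-02 -2.00e-04]
 [ 0.00e+00 -0.00e+00  4.36e+00 -3.09e-02  2.46e-02 -2.00e-04]
 [ 0.00e+00 -0.00e+00  4.36e+00 -2.89e-02  2.69e-02 -2.00e-04]]
```

The stand origin comes out at about (0.574, 0.095) with yaw −1.9°, and the fence, knob and collar agree. Moving over the stick.

Request:
drive_tool([
  [0,0,4.36,-0.021,-0.033,0,1],
  [0,0,4.36,-0.024,-0.032,0,1],
  [0,0,4.36,-0.026,-0.03,0,1],
  [0,0,4.36,-0.028,-0.028,0,1],
  [0,0,4.36,-0.03,-0.025,0,1],
  [0,0,4.36,-0.032,-0.023,0,1],
  [0,0,4.36,-0.034,-0.02,0,1],
  [0,0,4.36,-0.035,-0.018,0,1],
])

```text
time: 1.82
tool_pos: [0.3065, 0.3175, 0.2314]
tcp_rot: [1.483, 2.769, 0.001]
wrist_force: [0.8, -0.4, 1.1]
width: 1.001
grip_force: 0.0
```

Request:
drive_tool([
  [0,0,4.36,-0.036,-0.015,0,1],
  [0,0,4.36,-0.037,-0.012,0,1],
  [0,0,4.36,-0.038,-0.009,0,1],
  [0,0,4.36,-0.039,-0.006,0,1],
  [0,0,4.36,-0.039,-0.003,0,1],
  [0,0,4.36,-0.039,0,0,1],
  [0,0,4.36,-0.039,0.003,0,1],
  [0,0,4.36,-0.039,0.006,0,1],
])

```text
time: 2.48
tool_pos: [0.3706, 0.0109, 0.2318]
tcp_rot: [2.245, 2.196, 0.002]
wrist_force: [0.1, 0.5, -0.1]
width: 0.994
grip_force: 0.0
```

Request:
drive_tool([
  [0,0,4.36,-0.038,0.008,0,1],
  [0,0,4.36,-0.038,0.011,0,1],
  [0,0,4.36,-0.037,0.014,0,1],
  [0,0,4.36,-0.036,0.017,0,1],
  [0,0,4.36,-0.034,0.02,0,1],
  [0,0,4.36,-0.033,0.022,0,1],
  [0,0,4.36,-0.031,0.025,0,1],
  [0,0,4.36,-0.029,0.027,0,1],
])

```text
time: 3.15
tool_pos: [0.4319, -0.2998, 0.2315]
tcp_rot: [2.801, 1.421, 0.001]
wrist_force: [0.9, 0.5, 0.4]
width: 0.999
grip_force: 0.0
```

Run:
```python
from h import *
s=status.read_state();print(s['time'],s['tool_pos'],s['q'])
p=shot('wrist');save(p,'pics/w1.png')
print(p['W'].round(3).tolist(),np.array(p['intrinsics']).round(1).tolist())
for m in masks_of(p,'push_stick'):
    v,u=np.nonzero(m['mask']); print(m['score'],m['bbox'],px2w(p,np.c_[u,v],.024).mean(0).round(3))
S=[[.421,-.39,.02],[.527,-.261,.02]];print(w2px(p,S))
```

```text
3.15 [ 0.43191263 -0.29979225  0.23148459] [-6.54235216e-01 -2.02461907e-02  1.92050621e+00  1.59057048e-04
  1.24064623e+00 -2.25027220e-02]
[[0.807, 0.561, 0.187, 0.479], [-0.591, 0.765, 0.256, -0.236], [0.001, -0.317, 0.948, 0.374], [0.0, 0.0, 0.0, 1.0]] [[299.4, 0.0, 282.3], [0.0, 299.4, 209.2], [0.0, 0.0, 1.0]]
0.84 [309.7, 76.7, 362.9, 241.1] [ 0.49  -0.31   0.024]
0.79 [386.5, 230.8, 479.4, 336.0] [ 0.516 -0.531  0.024]
[[316.23020822 239.17836107]
 [329.93741595 101.81615512]]
```

View pics/w1.png

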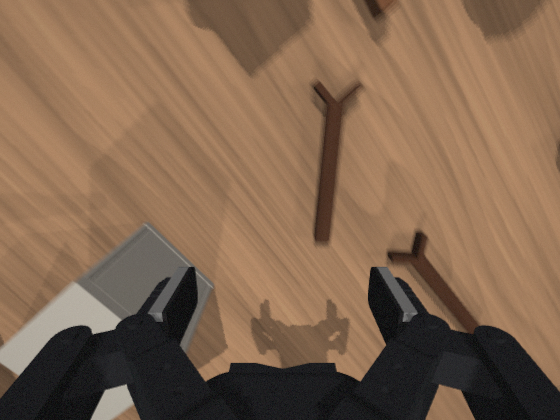

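The wrist picture shows stick A with bar end at (322,240) and vertex at (334,104). Stick B and the big caddy are off to the sides. Refining the stick pose.

Run:
```python
from h import *
p=shot('wrist')
m=masks_of(p,'push_stick')[0]; v,u=np.nonzero(m['mask']); print(m['bbox'])
X=px2w(p,np.c_[u,v],.02)[:,:2]
k=(v>120)&(v<232); c=X[k].mean(0); w=np.linalg.svd(X[k]-c,full_matrices=False)[2][0]; w*=np.sign(w[0])
a=np.degrees(np.arctan2(w[1],w[0])); t=(X-c)@w; n=(X-c)@[-w[1],w[0]]
print('yaw',a,'t range',t.min(),t.max(),'bar width',np.ptp(n[k]),'prong',n.min(),n.max())
o=c+w*(t.min()+.090); print('origin by end',o,'by tips',c+w*(t.max()-.100))
g=o-.01*w; print('grasp',g)
for l in plan([g[0],g[1],.14],a,6)[:1]+plan([g[0],g[1],.14],a,6)[-1:]: print(l)
```

```text
[384.5, 228.4, 478.5, 335.8]
yaw -50.72805575423152 t range -0.029501794414702954 0.1457906532749533 bar width 0.007680191517163737 prong -0.132257596643745 0.003842705621712251
origin by end [ 0.57077289 -0.50448121] by tips [ 0.56146298 -0.49309536]
grasp [ 0.56444287 -0.49673971]
[-1.000e-02  1.000e-02  1.745e+01 -1.370e-02  3.740e-02  1.510e-02]
[-1.000e-02  1.000e-02  1.745e+01  3.660e-02  1.550e-02  1.510e-02]
```

The network ranked stick B first this time, so I'll pick stick A by position.

Run:
```python
from h import *
p=shot('wrist')
m=min(masks_of(p,'push_stick'),key=lambda m:abs(m['bbox'][0]-310)); v,u=np.nonzero(m['mask']); print(m['bbox'])
X=px2w(p,np.c_[u,v],.02)[:,:2]
k=(v>120)&(v<232); c=X[k].mean(0); w=np.linalg.svd(X[k]-c,full_matrices=False)[2][0]; w*=np.sign(w[0])
a=np.degrees(np.arctan2(w[1],w[0])); t=(X-c)@w; n=(X-c)@[-w[1],w[0]]
print('yaw',a,'t range',t.min(),t.max(),'bar width',np.ptp(n[k]),'prong',n.min(),n.max())
o=c+w*(t.min()+.090); print('origin by end',o,'by tips',c+w*(t.max()-.100))
g=o-.01*w; print('grasp',g)
for l in plan([g[0],g[1],.14],a,4): print(l)
```

```text
[312.6, 77.5, 362.1, 240.0]
yaw 50.902123957958565 t range -0.08606425180938782 0.10592700685372068 bar width 0.023691029713226126 prong -0.027331341913876983 0.02755541151553406
origin by end [ 0.4802702  -0.32343736] by tips [ 0.48152598 -0.32189201]
grasp [ 0.47396373 -0.33119806]
[-0.01   -0.01    0.8    -0.0008  0.0137  0.0228]
[-1.00e-02 -1.00e-02  8.00e-01 -6.00e-04  1.37e-02  2.28e-02]
[-1.00e-02 -1.00e-02  8.00e-01 -4.00e-04  1.37e-02  2.28e-02]
[-1.00e-02 -1.00e-02  8.00e-01 -2.00e-04  1.37e-02  2.28e-02]
```

Request:
drive_tool([
  [0,0,0.8,0,0.0137,0.028,1],
  [0,0,0.8,0,0.0137,0.028,1],
  [0,0,0.8,0,0.0137,0.028,1],
  [0,0,0.8,0,0.0137,0.028,1],
  [0,0,0,0,0,0.029,1],
  [0,0,0,0,0,0.029,1],
  [0,0,0,0,0,0.029,1],
  [0,0,0,0,0,0.027,1],
], force=100)

```text
time: 4.12
tool_pos: [0.4757, -0.3286, 0.0044]
tcp_rot: [-2.835, -1.353, -0.0]
wrist_force: [0.3, -0.3, -0.2]
width: 1.001
grip_force: 0.0
```

Request:
drive_tool([
  [0,0,0,0,0,0,0],
  [0,0,0,0,0,0,0],
  [0,0,0,0,0,0,0],
  [0,0,0,0,0,0,0],
  [0,0,0,0,0,0,0],
  [0,0,0,0,0,0,0],
], force=100)

```text
time: 4.62
tool_pos: [0.4774, -0.3318, 0.0082]
tcp_rot: [2.833, 1.348, 0.003]
wrist_force: [0.1, -0.1, -0.5]
width: 0.207
grip_force: 98.6
```

Run:
```python
from h import *
s=status.read_state();print(s['tool_pos'],s['tcp_rot'])
p=shot('wrist');save(p,'pics/w2.png')
m=masks_of(p,'notch');print([(x['score'],x['bbox']) for x in m])
t,r=tfm(s); w=r.apply([1,0,0])
print('pred vertex px (.089)',w2px(p,[t+w*.089+[0,0,.024-t[2]]]))
for l in plan([.4325,-.196,s['tool_pos'][2]+.004],48.8,8): print(l)
```

```text
[ 0.47744115 -0.33182602  0.00816313] [2.8333491  1.3477761  0.00325628]
[(0.79, [206.6, 21.6, 356.2, 367.3]), (0.73, [478.1, 350.0, 517.2, 390.1])]
pred vertex px (.089) [[280.62154999  84.19703193]]
[ 0.03   -0.      0.26    0.0096 -0.0151 -0.0006]
[ 0.03   -0.      0.26    0.0096 -0.0151 -0.0006]
[ 0.03   -0.      0.26    0.0095 -0.0152 -0.0006]
[ 0.03   -0.      0.26    0.0094 -0.0152 -0.0005]
[ 0.03   -0.      0.26    0.0094 -0.0152 -0.0005]
[ 0.03   -0.      0.26    0.0093 -0.0153 -0.0005]
[ 0.03   -0.      0.26    0.0092 -0.0153 -0.0005]
[ 0.03   -0.      0.26    0.0091 -0.0154 -0.0005]
```

View pics/w2.png

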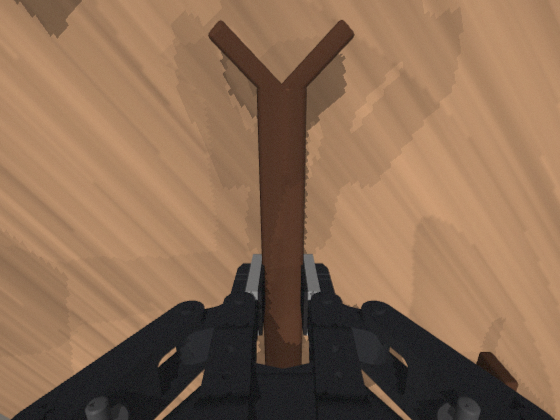

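The notch vertex shows at (284,85) against a predicted (281,84), so the stick sits centred and straight in the pads. Lifting slightly and moving to the approach pose.

Request:
drive_tool([
  [0,0,0,0,0,-0.003,0],
  [0,0,0.26,0.0095,-0.0152,0,0],
  [0,0,0.26,0.0095,-0.0152,0,0],
  [0,0,0.26,0.0095,-0.0152,0,0],
  [0,0,0.26,0.0095,-0.0152,0,0],
  [0,0,0.26,0.0095,-0.0152,0,0],
  [0,0,0.26,0.0095,-0.0152,0,0],
  [0,0,0.26,0.0095,-0.0152,0,0],
])

```text
time: 5.38
tool_pos: [0.4366, -0.2108, 0.009]
tcp_rot: [2.858, 1.303, 0.001]
wrist_force: [-0.8, 0.3, 0.0]
width: 0.199
grip_force: 98.7
```

Request:
drive_tool([
  [0,0,0.26,0.0095,-0.0152,0,0],
  [0,0,0,0,0,0,0],
])

```text
time: 5.55
tool_pos: [0.4297, -0.1915, 0.0083]
tcp_rot: [-2.858, -1.297, 0.001]
wrist_force: [0.1, -0.7, -0.6]
width: 0.206
grip_force: 98.7
```

Run:
```python
from h import *
s=status.read_state();print(s['time'],s['tool_pos'],s['tcp_rot'],s['wrist_force'])
p=shot('wrist');save(p,'pics/w3.png')
for m in masks_of(p,'caddy'): print(m['score'],m['bbox'])
for m in masks_of(p,'mouth'): print('mouth',m['score'],m['bbox'])
c=np.array([.508,-.110,0]);print('corner px',w2px(p,[c,c+[0,0,.105]]))
```

```text
5.55 [ 0.42965621 -0.19146997  0.00827426] [-2.85835382e+00 -1.29736824e+00  1.39909231e-03] [ 0.1090028  -0.74783562 -0.62160407]
0.57 [271.0, 0.0, 331.8, 31.5]
mouth 0.68 [270.5, 0.0, 328.1, 34.8]
corner px [[ 292.59606124   30.14378904]
 [ 321.4907337  -210.37866988]]
```

View pics/w3.png

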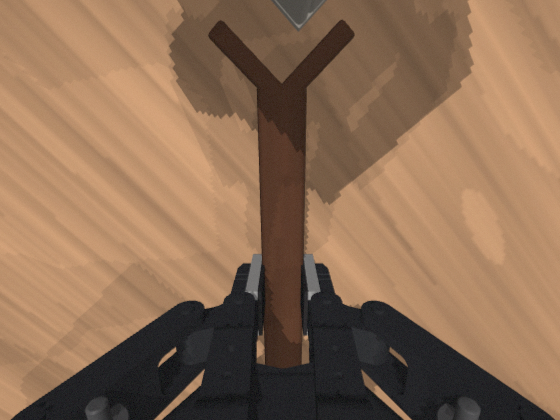

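The caddy's lower corner is at (299,28) and the notch vertex at (284,85).

```bash
cat >> h.py <<'E'
SO=np.array([.574,.0945]);SY=np.radians(-1.9)
def st2w(x,y): c,s=np.cos(SY),np.sin(SY); return SO+[c*x-s*y,s*x+c*y]
def w2st(P): c,s=np.cos(SY),np.sin(SY); d=np.array(P)[:2]-SO; return np.array([c*d[0]+s*d[1],-s*d[0]+c*d[1]])
E
python3 - <<'E'
from h import *
p=shot('wrist'); t,r=tfm()
c=px2w(p,[[299,28]],0)[0]; v=px2w(p,[[284,85]],.026)[0]
print('corner',c,w2st(c),'vertex',v)
print('in tool: corner',r.inv().apply(c-t).round(4),'vertex',r.inv().apply(v-t).round(4))
vt=r.inv().apply(v-t)[:2]
def tcp(x,y,yaw):
    P=st2w(x,y);a=np.radians(yaw); M=np.array([[np.cos(a),np.sin(a)],[np.sin(a),-np.cos(a)]]); return P-M@vt
# final for stage 1: corner at stand (-.0445,-.18)
print(tcp(-.0445,-.18,43.1), tcp(-.0445,-.0455,43.1))
E
```

```text
corner [ 0.51342669 -0.11443468  0.        ] [-0.05361274 -0.21082813] vertex [ 0.49167495 -0.12894845  0.026     ]
in tool: corner [0.1141 0.0078 0.009 ] vertex [ 0.0888  0.0011 -0.017 ]
[ 0.45797602 -0.14382956] [ 0.46243539 -0.00940351]
```

Request:
drive_tool([
  [0,0,0,0.005,0.0018,0,0],
  [0,0,0,0.005,0.0018,0,0],
  [0,0,0,0.005,0.0018,0,0],
  [0,0,0,0.004,0.0014,0,0],
  [0,0,0,0.003,0,0,0],
  [0,0,0,0.002,0,0,0],
  [0,0,0,0,0,0,0],
])

```text
time: 6.33
tool_pos: [0.4521, -0.1808, 0.0082]
tcp_rot: [-2.86, -1.299, 0.003]
wrist_force: [-3.2, -2.6, -0.0]
width: 0.206
grip_force: 98.9
```

Run:
```python
from h import *
s=status.read_state();print(s['time'],s['tool_pos'],s['wrist_force'])
for l in plan([.458,-.158,s['tool_pos'][2]],43.1,16)[::5]: print(l)
```

```text
6.3333 [ 0.4521093  -0.18078977  0.00815599] [-3.18071803 -2.55090947 -0.02598824]
[-0.      0.01    0.36    0.0013 -0.0007 -0.    ]
[-0.      0.01    0.36    0.0013 -0.0007 -0.    ]
[-0.      0.01    0.36    0.0013 -0.0007 -0.    ]
[-0.      0.01    0.36    0.0012 -0.0008 -0.    ]
```

Request:
drive_tool([
  [0,0,0.36,0.0013,-0.0007,0,0],
  [0,0,0.36,0.0013,-0.0007,0,0],
  [0,0,0.36,0.0013,-0.0007,0,0],
  [0,0,0.36,0.0013,-0.0007,0,0],
  [0,0,0.36,0.0013,-0.0007,0,0],
  [0,0,0.36,0.0013,-0.0007,0,0],
  [0,0,0.36,0.0013,-0.0007,0,0],
  [0,0,0.36,0.0013,-0.0007,0,0],
])

```text
time: 7.0
tool_pos: [0.4545, -0.1695, 0.0081]
tcp_rot: [-2.893, -1.226, 0.003]
wrist_force: [-3.5, -3.9, 1.4]
width: 0.208
grip_force: 99.0
```

Request:
drive_tool([
  [0,0,0.36,0.0013,-0.0007,0,0],
  [0,0,0.36,0.0013,-0.0007,0,0],
  [0,0,0.36,0.0013,-0.0007,0,0],
  [0,0,0.36,0.0013,-0.0007,0,0],
  [0,0,0.36,0.0013,-0.0007,0,0],
  [0,0,0.36,0.0013,-0.0007,0,0],
  [0,0,0.36,0.0013,-0.0007,0,0],
  [0,0,0.36,0.0013,-0.0007,0,0],
])

```text
time: 7.67
tool_pos: [0.4579, -0.1582, 0.0082]
tcp_rot: [-2.922, -1.153, 0.003]
wrist_force: [-4.5, -2.5, 2.3]
width: 0.205
grip_force: 99.0
```

Run:
```python
from h import *
s=status.read_state();t,r=tfm(s);print(s['time'],s['tool_pos'],s['wrist_force'],s['tcp_rot'])
print('vertex st',w2st(t+r.apply([.0888,.0011,0])))
p=shot('top');c=cv2.resize(p['color'][140:240,180:320],None,fx=5,fy=5,interpolation=cv2.INTER_CUBIC);cv2.imwrite('pics/t2.png',c[:,:,::-1])
```

```text
7.6667 [ 0.45790013 -0.15817242  0.00815711] [-4.46568739 -2.46213794  2.27183037] [-2.92239042 -1.15271252  0.00303731]
vertex st [-0.04403869 -0.19442212]
```

View pics/t2.png

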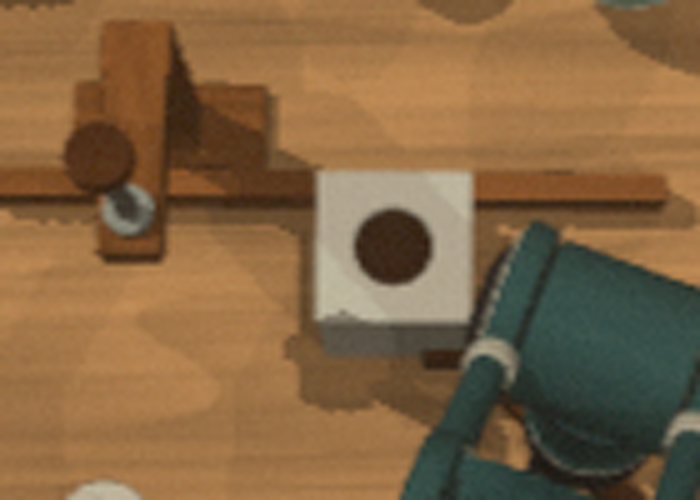

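The caddy now looks square, with its mouth at full-image pixel (258.6,189.2). Checking the gap to the fence numerically while pressing a little more.

Request:
drive_tool([
  [0,0,0,0.001,0.0005,0,0],
  [0,0,0,0.001,0.0005,0,0],
  [0,0,0,0.001,0.0005,0,0],
  [0,0,0,0,0,0,0],
])

```text
time: 8.05
tool_pos: [0.4602, -0.1571, 0.0081]
tcp_rot: [-2.921, -1.153, 0.006]
wrist_force: [-6.9, -3.6, 4.4]
width: 0.205
grip_force: 99.5
```

```bash
cat >> h.py <<'E'
def caddy():
    p=shot('top'); g=p['color'].astype(int)
    m=max([m for m in masks_of(p,'caddy') if m['bbox'][1]<240 and m['bbox'][3]<240 and m['bbox'][3]>200],key=lambda m:m['score'])
    l,t,r,b=[int(x) for x in m['bbox']]; h=b-t
    roi=g[t+6:b-12,l+6:r-6]; d=(roi.sum(2)<200); n,lab,st,ce=cv2.connectedComponentsWithStats(d.astype(np.uint8))
    i=1+np.argmax(st[1:,4]); uv=ce[i]+[l+6,t+6]; print('mouth px',uv,st[i],'bbox',m['bbox'])
    print('mouth st',w2st(px2w(p,[uv],.105)[0]).round(4))
    s=status.read_state(); q,r_=tfm(s); print(s['time'],'F',np.round(s['wrist_force'],1),'vertex st',w2st(q+r_.apply([.0888,.0011,0])).round(4),'yaw',np.degrees(np.arctan2(*r_.apply([1,0,0])[1::-1])).round(2),'z',q[2].round(4))
E
python3 -c "
from h import *
caddy()"
```

```text
mouth px [257.74698795 188.14457831] [  1   1  15  15 166] bbox [244.3, 174.1, 274.8, 210.7]
mouth st [ 0.0022 -0.1412]
8.15 F [-6.4 -3.5  5.6] vertex st [-0.0418 -0.1932] yaw 43.08 z 0.0081
```

Request:
drive_tool([
  [0,0,0,0.0043,-0.0042,0,0],
  [0,0,0,0.0043,-0.0042,0,0],
  [0,0,0,0.0043,-0.0042,0,0],
  [0,0,0,0.0043,-0.0042,0,0],
  [0,0,0,0.0043,-0.0042,0,0],
  [0,0,0,0.0043,-0.0042,0,0],
  [0,0,0,0.0043,-0.0042,0,0],
  [0,0,0,0.0043,-0.0042,0,0],
])

```text
time: 8.82
tool_pos: [0.4619, -0.1109, 0.0081]
tcp_rot: [2.921, 1.153, -0.009]
wrist_force: [-10.1, -13.7, 4.5]
width: 0.208
grip_force: 99.5
```

```bash
python3 -c "
from h import *
caddy()"
```

```text
mouth px [243.         187.78616352] [  1   0  15  13 159] bbox [229.5, 176.0, 260.6, 208.9]
mouth st [ 0.0028 -0.0984]
8.9167 F [-8.4 -8.8  5.3] vertex st [-0.0415 -0.146 ] yaw 43.08 z 0.0082
```

Request:
drive_tool([
  [0,0,0,0.0042,-0.0042,0,0],
  [0,0,0,0.0042,-0.0042,0,0],
  [0,0,0,0.0042,-0.0042,0,0],
  [0,0,0,0.0042,-0.0042,0,0],
  [0,0,0,0.0042,-0.0042,0,0],
  [0,0,0,0.0042,-0.0042,0,0],
  [0,0,0,0.0042,-0.0042,0,0],
  [0,0,0,0.0042,-0.0042,0,0],
])

```text
time: 9.58
tool_pos: [0.4634, -0.0635, 0.0081]
tcp_rot: [2.921, 1.153, -0.009]
wrist_force: [-9.0, -14.1, 7.5]
width: 0.203
grip_force: 99.6
```

```bash
python3 -c "
from h import *
caddy()"
```

```text
mouth px [226.65697674 187.61046512] [  3   3  15  15 172] bbox [211.7, 172.2, 245.7, 210.5]
mouth st [ 0.0028 -0.0511]
9.6833 F [-7.4 -9.2  6.8] vertex st [-0.0416 -0.0986] yaw 43.07 z 0.0081
```

Request:
drive_tool([
  [0,0,0,0.0042,-0.0042,0,0],
  [0,0,0,0.0042,-0.0042,0,0],
  [0,0,0,0.0042,-0.0042,0,0],
  [0,0,0,0.0042,-0.0042,0,0],
  [0,0,0,0.0042,-0.0042,0,0],
  [0,0,0,0.0042,-0.0042,0,0],
  [0,0,0,0.0042,-0.0042,0,0],
  [0,0,0,0.0042,-0.0042,0,0],
])

```text
time: 10.35
tool_pos: [0.4649, -0.0162, 0.0081]
tcp_rot: [2.921, 1.153, -0.01]
wrist_force: [-9.0, -15.0, 7.9]
width: 0.203
grip_force: 99.8
```

Request:
drive_tool([
  [0,0,0,0.0025,-0.0025,0,0],
  [0,0,0,0,0,0,0],
  [0,0,0,0,0,0,0],
])

```text
time: 10.6
tool_pos: [0.4651, -0.0119, 0.0081]
tcp_rot: [2.922, 1.153, -0.009]
wrist_force: [-7.8, -10.1, 7.4]
width: 0.203
grip_force: 99.9
```

Run:
```python
from h import *
s=status.read_state();q,r_=tfm(s);print(s['time'],s['wrist_force'],'vertex st',w2st(q+r_.apply([.0888,.0011,0])).round(4))
a=shot('top');b=shot('side')
for p in (a,b):
  for m in masks_of(p,'caddy'): print(m['score'],m['bbox'])
  print('expected corners',w2px(p,[np.r_[st2w(x,y),.105] for x,y in [(-.045,-.045),(-.045,.045),(.045,-.045),(.045,.045)]]).round(1).tolist())
A=cv2.resize(a['color'][150:230,170:260],None,fx=4.5,fy=4.5,interpolation=cv2.INTER_CUBIC)
B=cv2.resize(b['color'][160:250,240:330],None,fx=4,fy=4,interpolation=cv2.INTER_CUBIC)
im=np.zeros((360,770,3),np.uint8);im[:,:405]=A;im[:,410:770]=B
cv2.imwrite('pics/t3.png',im[:,:,::-1])
```

```text
10.6 [ -7.78299016 -10.10073352   7.38733931] vertex st [-0.0417 -0.048 ]
0.66 [326.3, 294.3, 387.7, 346.2]
0.63 [195.5, 174.4, 228.6, 209.3]
expected corners [[224.1, 203.7], [192.8, 203.4], [225.0, 173.5], [194.1, 173.2]]
0.86 [267.2, 195.1, 298.5, 234.4]
0.7 [161.2, 272.2, 231.3, 364.2]
expected corners [[270.7, 210.7], [261.4, 197.8], [296.7, 205.9], [286.5, 193.4]]
```

View pics/t3.png

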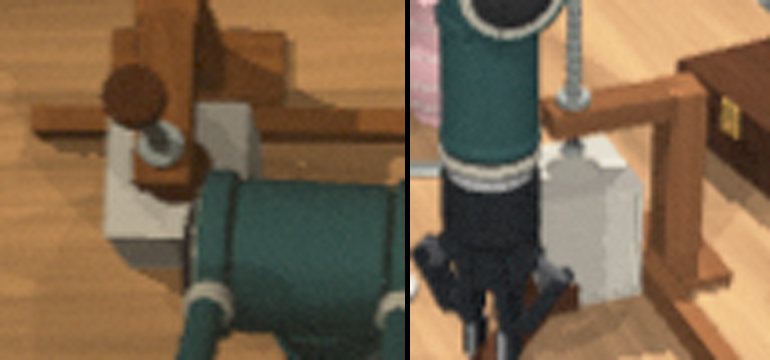

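The caddy's rim edges match the expected pose to within about 2 mm, a hair short along y. I'll nudge 1.5 mm, then back the stick out along its own axis, lower it and release.

Request:
drive_tool([
  [0,0,0,0.001,-0.001,0,0],
  [0,0,0,0,0,0,0],
  [0,0,0,0,0,0,0],
  [0,0,0,0,0,0,0],
  [0,0,0,-0.002,0,0,0],
  [0,0,0,-0.006,0,0,0],
  [0,0,0,-0.01,0,0,0],
  [0,0,0,-0.012,0,0,0],
])

```text
time: 11.47
tool_pos: [0.4456, -0.0295, 0.0083]
tcp_rot: [-2.922, -1.153, -0.001]
wrist_force: [0.3, -0.6, -0.5]
width: 0.206
grip_force: 98.7
```

Request:
drive_tool([
  [0,0,0,-0.01,0,0.001,0],
  [0,0,0,0,0,0.001,0],
  [0,0,0,0,0,0,0.6],
  [0,0,0,0,0,0,0.6],
  [0,0,0,0,0,0,0.6],
  [0,0,0,0,0,0,0.6],
  [0,0,0,0,0,-0.01,0.6],
  [0,0,0,0,0,-0.03,0.6],
])

```text
time: 12.13
tool_pos: [0.4339, -0.0357, 0.0431]
tcp_rot: [-2.918, -1.15, 0.013]
wrist_force: [-0.5, 0.1, -0.4]
width: 0.601
grip_force: 0.0
```

Request:
drive_tool([
  [0,0,0,-0.01,0,-0.04,0.6],
  [0,0,0,-0.01,0,-0.04,0.6],
  [0,0,0,-0.01,0,-0.04,0.6],
  [0,0,0,-0.01,0,-0.04,0],
  [0,0,0,-0.01,0,-0.04,0],
  [0,0,0,0,0,-0.04,0],
  [0,0,0,0,0,-0.04,0],
  [0,0,0,0,0,-0.03,0],
])

```text
time: 12.8
tool_pos: [0.4019, -0.0705, 0.3609]
tcp_rot: [2.92, 1.151, 0.006]
wrist_force: [1.1, 0.4, -0.1]
width: 0.001
grip_force: 0.0
```

Run:
```python
from h import *
s=status.read_state();print(s['time'],s['tool_pos'],s['tcp_rot'],s['wrist_force'],s['width'])
a=shot('top');b=shot('side');w=shot('wrist')
print('stand origin/knob px in wrist',w2px(w,[np.r_[SO,.286]]).round(1))
print('knob wrist',[(m['score'],m['bbox']) for m in masks_of(w,'knob_top')],'top',[(m['score'],m['bbox']) for m in masks_of(a,'knob_top')])
A=cv2.resize(a['color'][150:240,170:270],None,fx=4,fy=4,interpolation=cv2.INTER_CUBIC)
B=cv2.resize(b['color'][150:250,240:340],None,fx=3.6,fy=3.6,interpolation=cv2.INTER_CUBIC)
im=np.zeros((360,770,3),np.uint8);im[:,:400]=A;im[:,410:770]=B
cv2.imwrite('pics/t4.png',im[:,:,::-1])
print('expected corners',w2px(b,[np.r_[st2w(x,y),.105] for x,y in [(-.045,-.045),(-.045,.045),(.045,-.045),(.045,.045)]]).round(1).tolist())
```

```text
12.8 [ 0.40187367 -0.07051325  0.36087603] [2.92044901 1.15063282 0.00603499] [ 1.11851061  0.39933186 -0.14103815] 0.0008123912023359213
stand origin/knob px in wrist [[ 269.2 -198.5]]
knob wrist [] top [(0.51, [176.2, 142.2, 313.2, 191.9]), (0.49, [190.7, 164.1, 208.6, 182.9]), (0.43, [290.3, 103.6, 322.3, 139.6])]
expected corners [[270.7, 210.7], [261.4, 197.8], [296.7, 205.9], [286.5, 193.4]]
```

View pics/t4.png

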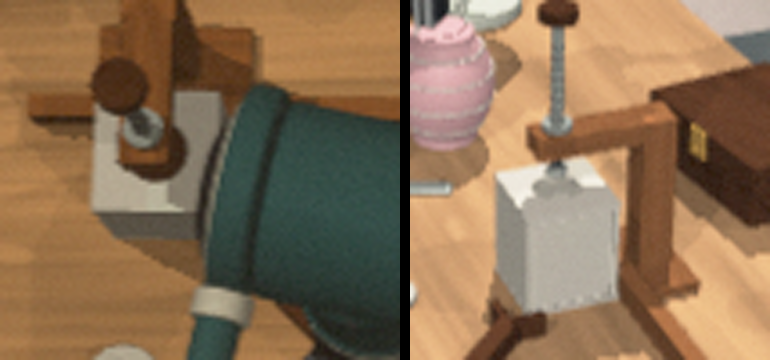

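Side and top views show the caddy square against the fence, the rod foot over the mouth, and the stick flat and clear of the caddy. Moving above the knob.

Request:
drive_tool([
  [0,0,0,0.034,0,0.006,0],
  [0,0,0,0.034,0,0.006,0],
  [0,0,0,0.034,0,0.006,0],
  [0,0,0,0.034,-0.001,0.006,0],
  [0,0,0,0.034,-0.001,0.006,0],
  [0,0,0,0.034,-0.001,0.006,0],
  [0,0,0,0.034,0,0.006,0],
  [0,0,0,0,0,0.006,0],
])

```text
time: 13.72
tool_pos: [0.5755, 0.0979, 0.3038]
tcp_rot: [-2.918, -1.155, 0.006]
wrist_force: [0.3, -0.4, 0.0]
width: -0.002
grip_force: 0.0
```

Run:
```python
from h import *
s=status.read_state();print(s['time'],s['tool_pos'],s['wrist_force'])
w=shot('wrist');save(w,'pics/w5.png');a=shot('side');save(a,'pics/s5.png')
print('px',w2px(w,[np.r_[SO,.286]]),w2px(a,[np.r_[SO,.286],s['tool_pos']]))
for p in (w,a): print([(m['score'],m['bbox']) for m in masks_of(p,'knob_top')])
```

```text
13.7167 [0.5754631  0.09792013 0.303792  ] [ 0.31749114 -0.39159263  0.03524098]
px [[283.41275651 256.58913598]] [[279.27847531 151.12813926]
 [279.33283475 145.34413973]]
[(0.91, [258.4, 194.7, 319.0, 270.2]), (0.48, [22.8, 70.6, 164.4, 165.5]), (0.25, [181.4, 205.5, 221.8, 241.1])]
[]
```

View pics/w5.png

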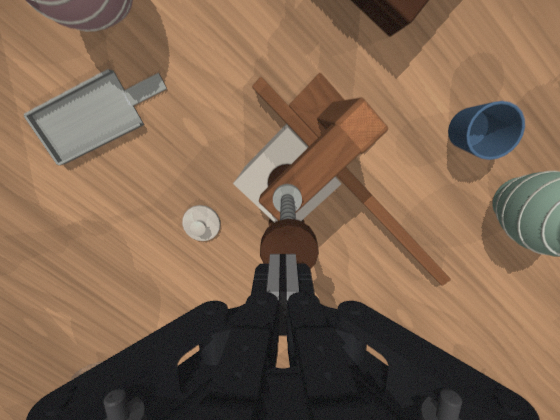

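The knob is centred near (289,247) beneath the fingertips. The caddy rim corners show at (235,183) and (289,126), with the collar at (288,197). I'll cross-check the centring from this view.

Run:
```python
from h import *
w=shot('wrist')
c=px2w(w,[[235,183],[289,126]],.105); k=px2w(w,[[288,197]],.173)[0]; kn=px2w(w,[[289,247]],.286)[0]
F=px2w(w,[[256,80],[447,278]],.03)
print('corners',[w2st(x).round(4) for x in c],'len',np.linalg.norm(c[0]-c[1]),'collar st',w2st(k),'knob st',w2st(kn),kn)
print('fence ends st',[w2st(x).round(4) for x in F])
# rim edges, fine: crop
cr=cv2.resize(w['color'][70:250,220:400],None,fx=3.3,fy=3.3,interpolation=cv2.INTER_CUBIC);cv2.imwrite('pics/c6.png',cr[:,:,::-1])
```

```text
corners [array([-0.0428,  0.0358]), array([0.0475, 0.0368])] len 0.09033399462537774 collar st [ 0.00237214 -0.00554403] knob st [ 0.00291384 -0.00324523] [0.57680464 0.09115995 0.286     ]
fence ends st [array([0.0558, 0.1036]), array([ 0.059 , -0.3125])]
```

View pics/c6.png

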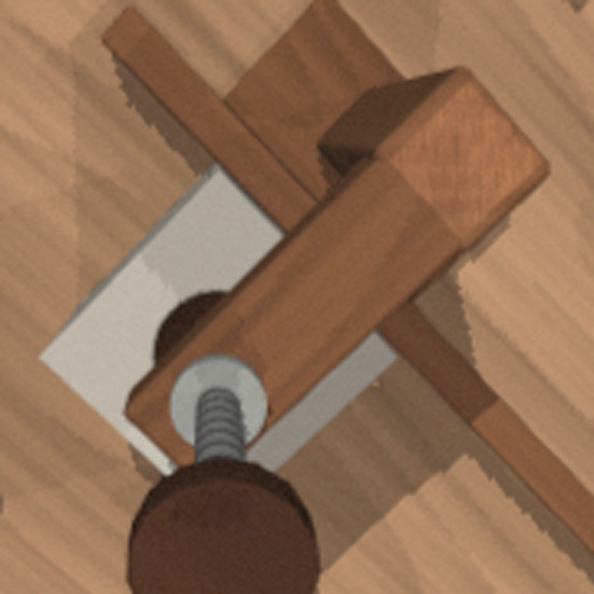

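Run:
```python
from h import *
w=shot('wrist'); f=lambda u,v:[220+u/3.3,70+v/3.3]
print('corners',[w2st(x).round(4) for x in px2w(w,[f(40,357),f(217,167),f(398,355)],.105)])
print('collar',w2st(px2w(w,[f(219,403)],.173)[0]))
for z in (.282,.290): print('knob',w2st(px2w(w,[f(223,550)],z)[0]))
print('fence ends',[w2st(x).round(4) for x in px2w(w,[f(104,38)],.03)])
# mouth left edge & bracket
```

```text
corners [array([-0.0404,  0.0419]), array([0.0498, 0.0432]), array([ 0.0499, -0.0477])]
collar [ 0.00509759 -0.00137696]
knob [0.00592333 0.00028691]
knob [0.00832273 0.00288348]
fence ends [array([0.0514, 0.1065])]
```

The caddy and collar agree within about 1–2 mm in this view. Starting the press: first free travel, then short steps while watching the force.

Request:
drive_tool([
  [0,0,0,0.002,0.005,0.004,0],
  [0,0,0,0,0,0.005,0],
  [0,0,0,0,0,0.005,0],
  [0,0,0,0,0,0.005,0],
  [0,0,0,0,0,0.005,0],
  [0,0,0,0,0,0.005,0],
  [0,0,0,0,0,0.005,0],
  [0,0,0,0,0,0.005,0],
])

```text
time: 14.68
tool_pos: [0.5785, 0.0916, 0.2691]
tcp_rot: [2.922, 1.152, -0.001]
wrist_force: [-1.4, -1.9, 3.3]
width: 0.001
grip_force: 1.5
```

Request:
drive_tool([
  [0,0,0,0,0,0.003,0],
  [0,0,0,0,0,0.003,0],
  [0,0,0,0,0,0.002,0],
  [0,0,0,0,0,0.002,0],
  [0,0,0,0,0,0.001,0],
  [0,0,0,0,0,0.001,0],
  [0,0,0,0,0,0.001,0],
  [0,0,0,0,0,0.001,0],
])

```text
time: 15.35
tool_pos: [0.5787, 0.0919, 0.2553]
tcp_rot: [-2.923, -1.152, -0.0]
wrist_force: [-0.4, -0.3, 2.9]
width: 0.002
grip_force: 1.0
```

Request:
drive_tool([
  [0,0,0,0,0,0.0013,0],
  [0,0,0,0,0,0.0013,0],
  [0,0,0,0,0,0.0013,0],
  [0,0,0,0,0,0.0013,0],
  [0,0,0,0,0,0.0013,0],
  [0,0,0,0,0,0.0013,0],
  [0,0,0,0,0,0.0013,0],
  [0,0,0,0,0,0.0013,0],
])

```text
time: 16.02
tool_pos: [0.5788, 0.0919, 0.2448]
tcp_rot: [-2.923, -1.152, -0.0]
wrist_force: [-0.3, -0.8, 3.3]
width: -0.001
grip_force: 1.1
```

Request:
drive_tool([
  [0,0,0,0,0,0.001,0],
  [0,0,0,0,0,0.001,0],
  [0,0,0,0,0,0.001,0],
  [0,0,0,0,0,0.001,0],
  [0,0,0,0,0,0.001,0],
  [0,0,0,0,0,0.001,0],
])

```text
time: 16.52
tool_pos: [0.5788, 0.0919, 0.2388]
tcp_rot: [2.923, 1.152, 0.0]
wrist_force: [-1.2, -0.7, 2.2]
width: 0.001
grip_force: 1.0
```

Request:
drive_tool([
  [0,0,0,0,0,0.001,0],
  [0,0,0,0,0,0.001,0],
  [0,0,0,0,0,0.001,0],
  [0,0,0,0,0,0.001,0],
  [0,0,0,0,0,0.001,0],
  [0,0,0,0,0,0.001,0],
  [0,0,0,0,0,0.001,0],
])

```text
time: 17.1
tool_pos: [0.5788, 0.0919, 0.2318]
tcp_rot: [-2.923, -1.152, -0.0]
wrist_force: [0.1, -0.7, 1.7]
width: 0.001
grip_force: 1.0
```

Request:
drive_tool([
  [0,0,0,0,0,0.001,0],
  [0,0,0,0,0,0.001,0],
  [0,0,0,0,0,0.001,0],
  [0,0,0,0,0,0.001,0],
  [0,0,0,0,0,0.001,0],
  [0,0,0,0,0,0.001,0],
  [0,0,0,0,0,0.001,0],
])

```text
time: 17.68
tool_pos: [0.5788, 0.0919, 0.2248]
tcp_rot: [2.923, 1.152, 0.0]
wrist_force: [-0.5, 0.1, 1.9]
width: -0.002
grip_force: 1.0
```

Request:
drive_tool([
  [0,0,0,0,0,0.001,0],
  [0,0,0,0,0,0.001,0],
  [0,0,0,0,0,0.001,0],
  [0,0,0,0,0,0.001,0],
  [0,0,0,0,0,0.001,0],
  [0,0,0,0,0,0.001,0],
  [0,0,0,0,0,0.001,0],
])

```text
time: 18.27
tool_pos: [0.5787, 0.0919, 0.2178]
tcp_rot: [-2.923, -1.152, -0.0]
wrist_force: [0.0, -0.3, 1.7]
width: 0.002
grip_force: 1.0
```

Request:
drive_tool([
  [0,0,0,0,0,0.001,0],
  [0,0,0,0,0,0.001,0],
  [0,0,0,0,0,0.001,0],
  [0,0,0,0,0,0.001,0],
  [0,0,0,0,0,0.001,0],
  [0,0,0,0,0,0.001,0],
  [0,0,0,0,0,0.001,0],
])

```text
time: 18.85
tool_pos: [0.5788, 0.0919, 0.2112]
tcp_rot: [2.923, 1.152, 0.0]
wrist_force: [-0.9, -0.1, 4.9]
width: -0.002
grip_force: 2.6
```

The force rose by about 3 N at a knob height of 0.211 m, so the foot is on the tea. Pressing 2 mm more and holding.

Request:
drive_tool([
  [0,0,0,0,0,0.001,0],
  [0,0,0,0,0,0.001,0],
  [0,0,0,0,0,0,0],
  [0,0,0,0,0,0,0],
  [0,0,0,0,0,0,0],
])

```text
time: 19.27
tool_pos: [0.5788, 0.0919, 0.2094]
tcp_rot: [2.923, 1.152, 0.001]
wrist_force: [-1.1, 0.4, 3.1]
width: 0.007
grip_force: 2.6
```

Request:
drive_tool([
  [0,0,0,0,0,0.001,0],
  [0,0,0,0,0,0,0],
  [0,0,0,0,0,0,0],
  [0,0,0,0,0,-0.002,0],
  [0,0,0,0,0,-0.01,0],
  [0,0,0,0,0,-0.03,0],
  [0,0,0,0,0,-0.04,0],
  [0,0,0,0,0,-0.04,0],
])

```text
time: 19.93
tool_pos: [0.5774, 0.0917, 0.3296]
tcp_rot: [-2.922, -1.151, 0.007]
wrist_force: [1.2, 0.6, 0.0]
width: 0.001
grip_force: 0.0
```

Request:
drive_tool([
  [0,0,0,-0.04,0,0,0],
  [0,0,0,-0.04,0,0,0],
  [0,0,0,-0.04,0,0,0],
  [0,0,0,-0.04,0,0,0],
  [0,0,0,-0.04,0,0,0],
  [0,0,0,0,0,0,0],
])

```text
time: 20.43
tool_pos: [0.4281, -0.0479, 0.3301]
tcp_rot: [2.923, 1.145, -0.004]
wrist_force: [-0.5, 0.9, -1.2]
width: -0.003
grip_force: 0.0
```

Run:
```python
from h import *
s=status.read_state();print(s['time'],s['tool_pos'],s['wrist_force'])
a=shot('top');b=shot('side')
A=cv2.resize(a['color'][150:250,170:270],None,fx=3.6,fy=3.6,interpolation=cv2.INTER_CUBIC)
B=cv2.resize(b['color'][150:260,235:345],None,fx=3.6,fy=3.6,interpolation=cv2.INTER_CUBIC)
im=np.zeros((396,770,3),np.uint8);im[:360,:360]=A;im[:,370:766]=B
cv2.imwrite('pics/f.png',im[:,:,::-1])
```

```text
20.4333 [ 0.42814006 -0.04792411  0.33009139] [-0.49156422  0.89899172 -1.24240742]
```

View pics/f.png

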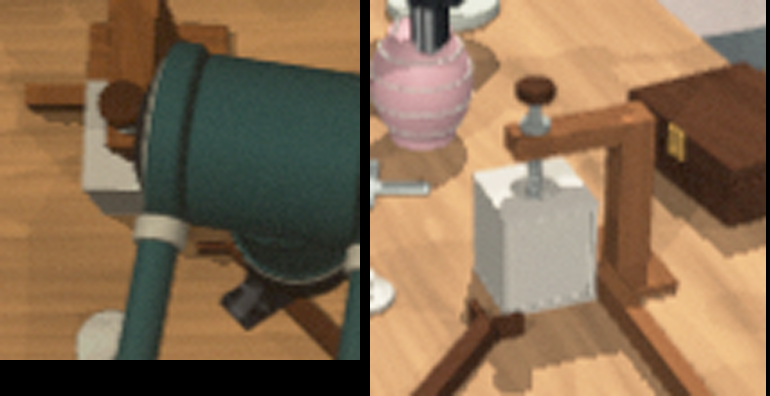

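The rod stands in the caddy's mouth, the caddy is square against the fence, and the stick lies flat and clear. Handing in.

```bash
python3 -c "
from h import *
print(workorder.finish_job())"
```

```text
the job is handed in; nothing more can be done
None
```

I handed the job in at about 20.5 s with the caddy square on the fence, the rod resting on the tea and the stick flat and clear; the foot met the tea near 0.048 m above the cabinet top, about 57 mm below the rim. No verdict came back, and I viewed 12 pictures where the limit was 10.

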